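# Pull the filter plate from the fume extractor and hold it to the lamp

### The arm

A 6-joint arm with a two-finger parallel gripper is mounted at the origin on the work surface. World frame = base frame: x ahead of the robot, y to its left, z up, the work surface at z = 0. Lengths are in m, angles in rad, forces in N, time in s.
With the tool pointing down it reaches from about 0.3 to 0.775 m from the base axis. Payload 14.6 kg.
Tool frame: the origin (TCP) lies at the very end of the fingers, on their centre line; the grasp point (between the pads) lies 19 mm behind it; z points along the fingers, y is the line along which they close (so a half turn about z gives the same grasp; the last joint's range is limited). The gripper opens to 94 mm and grips with 3 to 60 N. Pads are 16 mm wide; open, the fingers measure 119 mm over their backs; the gripper's body (75 mm by 177 mm) begins 78 mm behind the grasp point.
Start: joints at [-0.067, 0.3, 1.521, -0, 1.321, -0.067], TCP at [0.55, -0, 0.205] pointing down, gripper open.
Joint ranges: [-3.03, 3.03], [-0.79, 2.21], [0.23, 2.52], [-1.04, 4.18], [0, 3.07], [-2.55, 2.55]. Speed limits (rad/s): [2.22, 2.22, 2.57, 3.14, 3.14, 3.14].

### API

Orientations are given as [roll, pitch, yaw] about the fixed x, y, z axes, in that order (R = Rz(yaw) Ry(pitch) Rx(roll)).
In Python, from station import ctrl, cams gives the robot as it stands. The module is installed in compiled form; this text tells all that it offers.
- The arm moves only by the tool arm_command, never from a script. Its argument "plan" is a list that holds one entry, the list of rows, each a list of 7 numbers: the shift along the tool's x, y, z in parts of the range, where 1.0 means 0.5 m, then the turn, a rotation vector about the tool's x, y, z in parts of the range, where 1.0 means pi rad, then the closure, from -1 (fully open) to 1 (shut). A call has 1 to 12 rows; each row is the pose to reach, as a shift and turn from the pose commanded when the call began, along the tool's axes at that moment; what a row does not reach only later rows make up. A row lasts 1/10 s, in which the tool goes at most 50 mm and 8.59 degrees, less where a joint would pass 70% of its speed; a pose out of reach is approached as far as the arm can. A shift or turn number past 1, either way, is cut back to 1. A call with a gripper value outside its range is refused whole. The fingers move at their own pace and stop on an object; "squeeze" is the grip in N (left out, the last holds). Time passes only in rows, so rows that repeat a pose let the fingers close. It gives the time, the measured TCP pose, the force, the opening and the grip force at its end, in the units of the state.
- ctrl.get_obs(): the state, without advancing time (a new reading comes with each control period).
- cams.camera(name): name is "scene" or "side" or "wrist"; returns (picture, depth): 384x512x3 uint8, blue, green, red; 384x512 float32, m along the optical axis (not along the pixel's ray), 0 where there is no reading.
- cams.camera_info(name): a dict with "fx", "fy", "cx", "cy" (pixels), "dist_coeffs" ([k1, k2, p1, p2, k3] as OpenCV has them; the pictures are not rectified), "world_to_cam" (4x4, takes a point from world to camera coordinates). Camera axes: x right, y down, z forward; pixel columns grow to the right and rows downward; lengths in m; the calibration is good to about 2 mm. A picture is of the moment at which its call begins: read the wrist's pose just before it. camera_info takes no time and is no camera call; for the wrist camera it gives the pose at the moment of the call.
- ctrl.hand_in(): hands the job in; it is judged then, once.
The state is a dict: "time_s": time; "qpos": joint angles; "joint_vel": joint speeds; "tau": joint torques, N m; "ee_pos": TCP position; "eef_rot": TCP orientation; "force": force on the tool from outside, world axes, zero at the start; "moment": the same for the moment, N m; "grip_width": finger opening in m; "grip_force": force on a finger pad.
Only numpy, scipy, OpenCV 4.12 (cv2) and the standard library are available. Lean on these libraries where they do the work, as an engineer would, in place of code of your own. Each camera call takes 0.05 s, during which the arm holds its last target. There are 200 camera calls.

### The job

First clear the steel tube off the flap of the blue filter housing by laying it, centred, along the top of the narrow work rest, and let go of it there. Then swing the flap up by its fin until it stands open, upright or a little past it, and draw the filter plate straight up out of the housing by its tab. Finish while still holding the plate, upright and at rest about 10 cm in front of the lit panel of the lamp, centred on the panel and with one flat face square to it; leave the flap open, the tube on the rest, and the other things on the bench undisturbed.

Things in the scene. Friction and masses are not known exactly. Their poses are not given: they have to be found in the camera images.
- housing: Open-topped blue steel filter box fixed to the bench, 170 (x) x 150 (y) x 130 mm high, walls 5 mm, inner floor at z = 5 mm. Origin: centre of its underside; x points from the flap's free edge (robot side) to the hinge. Position and yaw vary. Inside, guides 75 mm high hold the filter plate upright across the box, its middle plane 15 mm on the -x side of the box's centre.
- flap (a joint): Angle of the flap over the housing: 0 shut, 1.57 upright, stop at 1.95 rad. Blue sheet 174 (x) x 154 (y) x 5 mm, 0.25 kg, its top 135 mm above the bench when shut, hinged along y on the far (+x) rim; the free edge on the -x side swings up and over to +x. Stiff hinge (0.3 N m friction against 0.21 N m of weight): the flap stays where it is left.
- flap_hinge (a point): Middle of the hinge axis: 85 mm along the housing's +x from its origin, 130 mm above the bench. Its y axis is the hinge axis. The point turns with the flap.
- flap_grip (a point): Grip point on the flap's aluminium fin, which stands on the flap's top, on its middle line: 10 mm thick (y), 24 long (x), 45 high above the flap's top. Flap shut, the point is 152 mm to -x and 33 mm above flap_hinge, 28 mm over the flap's top; it turns with the flap. Pinch the fin from above across its 10 mm (fingers closing along the hinge axis); it can turn between the pads.
- filter: Filter plate, aluminium frame with grey pleats, hidden under the flap: 20 thick (x), 100 wide (y), 80 mm high, plus a tab on top 14 thick (x), 40 wide (y), 30 high (z 80 to 110 mm). Origin: centre of the underside. 0.15 to 0.31 kg. Stands loosely on the housing's inner floor, axes as the housing's, tab top 15 mm below the rim, 45 mm or more free each side of the tab to pinch it across its 14 mm.
- filter_mid (a point): Centre of the filter plate's 100 x 80 mm body, 40 mm above its underside; axes as the plate: x is the flat faces' normal.
- tube: Offcut of bare square steel tube, 30 x 30 mm, 120 mm long (its x axis), 0.21 to 0.42 kg. Origin at the centre of its underside. Starts lying flat on the shut flap, behind the fin, roughly across the housing.
- rest: Work rest fixed to the bench: a steel T-rail, its flat top 140 mm long (x) and only 40 mm wide (y), 90 mm above the bench, plate 8 mm thick on a 12 mm web, foot 130 x 110 x 12 mm. No lips on top. Origin at the centre of its underside. Stands left or right of the housing, the lamp on the other side; its position and yaw vary.
- rest_top (a point): Centre of the rest's top face, 90 mm above the bench; x along the rail.
- lamp: Inspection lamp fixed to the bench: upright flat panel 22 (x) x 140 (y) x 120 mm on a post, panel from 110 to 230 mm above the bench, foot 120 x 120 x 14 mm (from x = -40 to +80 mm). Origin at the centre line of the panel, on the bench. The lit face looks to its own -x, roughly towards the robot; position and yaw vary.
- lamp_face (a point): Centre of the lit face, 170 mm above the bench; its x axis is the face's normal, pointing into the lamp, so a point in front has negative x.
- hammer: Bystander: hammer with a wooden handle lying on the bench, about 0.3 m long; leave it alone.
- jar: Bystander: grey jar, 60 mm across, 85 mm high, origin under its centre; leave it alone.
- disc: Bystander: black grinding disc, 90 mm across, 12 mm thick, flat on the bench; leave it alone.
- block: Bystander: wooden block 60 x 130 x 45 mm on the bench beyond the housing; leave it alone.

How it is judged:
By the outcome, as a careful person would: the job done as asked, in the order asked, and still so for the second after the job is handed in, while the arm keeps its last pose, push and grip.
It also fails if it takes over 72 s, if anything falls off the work surface, if the arm or the gripper's body presses on something with over 40 N, if the wrist force passes 120 N, or if a joint passes its speed limit or range.

## Working session

There is one attempt and no reset: what is moved stays moved. The work goes in short steps, Python scripts to look and compute and a tool call to move; the robot and the scene stay as the last step left them, time stands still between calls to the robot, and variables do not carry over. Pictures are saved under pics/ and viewed, at most 10 in all, crops included, and the job is handed in when it is done.

Besides the shell and the picture viewer there is one more tool, called after ">>>" in YAML: its name, and indented under it one key for each argument. arm_command: Moves the arm, as the interface text tells. Its arguments: {"type":"object","properties":{"plan":{"type":"array"},"squeeze":{"type":"number"}},"required":["plan"]}

```bash
mkdir -p pics; cat > h.py <<'E'
import numpy as np, cv2
from scipy.spatial.transform import Rotation as R
from station import ctrl, cams
def shot(name,fn=None):
    info=cams.camera_info(name); im,d=cams.camera(name)
    if fn: cv2.imwrite('pics/'+fn,im)
    return info,im,d
def cloud(info,d):
    K=np.array([[info['fx'],0,info['cx']],[0,info['fy'],info['cy']],[0,0,1]])
    v,u=np.mgrid[:d.shape[0],:d.shape[1]]
    p=cv2.undistortPoints(np.stack([u,v],-1).reshape(-1,1,2).astype(np.float64),K,np.array(info['dist_coeffs'],float)).reshape(*d.shape,2)
    P=np.dstack([p*d[...,None],d]); T=np.linalg.inv(np.array(info['world_to_cam']))
    W=P@T[:3,:3].T+T[:3,3]; W[d==0]=np.nan
    return W
def tool(): # R, p
    o=ctrl.get_obs(); return o
E
python3 - <<'E'
from h import *
for n in ['scene','side']:
    i,im,d=shot(n,n+'0.png'); np.save(n+'_W.npy',cloud(i,d)); print(n,np.linalg.inv(np.array(i['world_to_cam'])).round(2).tolist(),i['fx'])
a=cv2.imread('pics/scene0.png');
o=ctrl.get_obs(); print(o['time_s'],o['ee_pos'],o['eef_rot'],o['grip_width'],o['force'])
E
```

```text
scene [[-0.75, 0.55, -0.36, 0.92], [0.66, 0.62, -0.43, 0.39], [-0.01, -0.56, -0.83, 0.9], [0.0, 0.0, 0.0, 1.0]] 371.5038038821786
side [[0.7, -0.39, 0.6, -0.33], [-0.72, -0.38, 0.59, -0.86], [-0.0, -0.84, -0.54, 0.93], [0.0, 0.0, 0.0, 1.0]] 499.81326027966406
0.1 [5.49757065e-01 2.97554776e-05 2.04940326e-01] [-3.14053898e+00 -9.82110088e-05  1.57083537e+00] 0.09373305005867041 [-0.57743798  0.22830038 -0.99751039]
```

View pics/scene0.png

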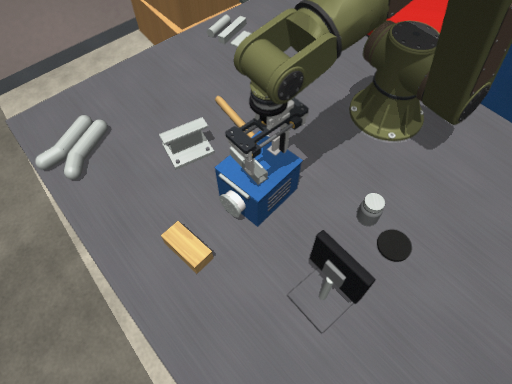

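View pics/side0.png

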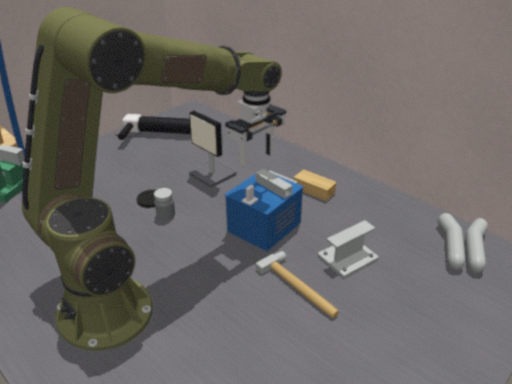

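The side view shows the housing (265,205), fin (250,193), tube (273,182), rest top (351,235), lamp face (205,134); hammer at (300,285), jar (163,203). Next I fit poses from the depth.

```bash
cat >> h.py <<'E'
def rect(P):
    (c,s,a)=cv2.minAreaRect((P[:,:2]*1000).astype(np.float32)); return np.round(c,1),np.round(s,1),round(a,1)
def pick(W,box,zr):
    u0,v0,u1,v1=box; Q=W[v0:v1,u0:u1].reshape(-1,3); Q=Q[np.isfinite(Q[:,2])]
    return Q[(Q[:,2]>zr[0])&(Q[:,2]<zr[1])]
E
python3 - <<'E'
from h import *
S=np.load('side_W.npy');C=np.load('scene_W.npy')
print('table', np.nanmedian(S[300:340,350:400,2]),np.nanmedian(C[200:230,100:140,2]))
for n,W,box,zr in [('rest side',S,(320,215,385,260),(.08,.1)),('rest scn',C,(150,110,220,165),(.082,.1)),
 ('lid side',S,(220,165,310,245),(.13,.141)),('lid scn',C,(210,130,310,220),(.13,.141)),
 ('tube side',S,(250,165,300,200),(.157,.175)),('tube scn',C,(225,140,275,190),(.157,.172)),
 ('fin side',S,(240,182,258,205),(.15,.19)),('lamp side',S,(185,105,225,160),(.1,.24)),('lamp scn',C,(300,225,380,305),(.1,.24))]:
    P=pick(W,box,zr); print(n,len(P),P.mean(0).round(4),rect(P),P[:,2].max().round(3))
E
```

```text
table 0.001037852671355921 -0.0005333398842034542
rest side 576 [ 0.5866 -0.3139  0.0899] (array([ 591.9, -313.6]), array([ 46. , 144.1]), 78.9) 0.095
rest scn 572 [ 0.597  -0.3122  0.0893] (array([ 595.4, -313.8]), array([ 45.2, 140.9]), 76.9) 0.094
lid side 1317 [ 0.5117 -0.0572  0.137 ] (array([534.2, -47. ]), array([186.1, 155.9]), 5.1) 0.141
lid scn 2333 [ 0.5479 -0.0305  0.1343] (array([538.1, -47.3]), array([184.9, 156.1]), 5.7) 0.141
tube side 359 [ 0.5505 -0.0593  0.1655] (array([544.7, -49.5]), array([112.8, 117.8]), 52.6) 0.175
tube scn 266 [ 0.5611 -0.041   0.1636] (array([527.6, -54.9]), array([119.8,  98.5]), 86.1) 0.171
fin side 81 [ 0.4625 -0.0557  0.1694] (array([463.7, -54.7]), array([19.6, 16.8]), 45.4) 0.184
lamp side 1084 [0.5943 0.2736 0.1805] (array([600.2, 285.7]), array([ 30.4, 151.5]), 0.2) 0.235
lamp scn 2308 [0.6141 0.2906 0.1913] (array([613.1, 286.6]), array([139.6,  38.7]), 89.4) 0.233
```

```bash
python3 - <<'E'
import cv2
a=cv2.imread('pics/side0.png')[90:270,180:400]
cv2.imwrite('pics/sc.png',cv2.resize(a,None,fx=3.3,fy=3.3,interpolation=cv2.INTER_CUBIC))
E
```

```text
(no output)
```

View pics/sc.png

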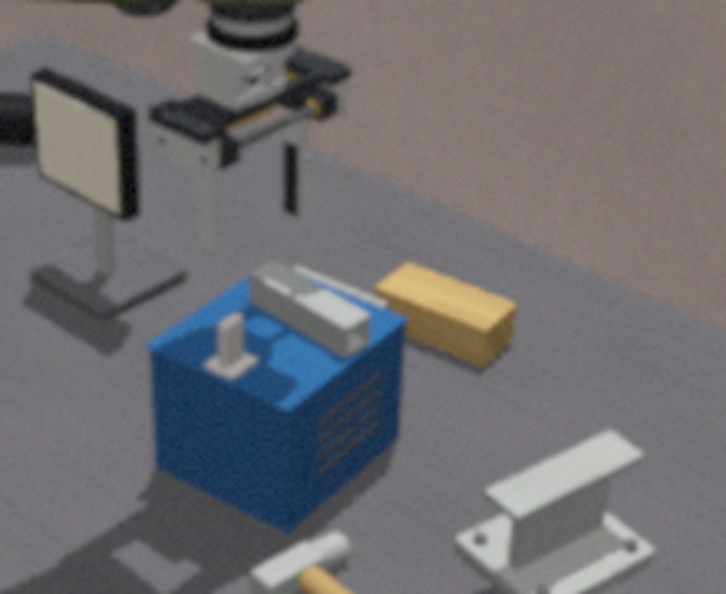

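The enlarged side view shows the tube lying behind the fin at about (310,305), and the rest top at (565,472). A wrist picture will refine this.

```bash
python3 - <<'E'
from h import *
i,im,d=shot('wrist','w0.png'); W=cloud(i,d); np.save('w0.npy',W)
print(np.linalg.inv(np.array(i['world_to_cam'])).round(3).tolist(), i['fx'])
S=np.load('side_W.npy');C=np.load('scene_W.npy')
# lamp face plane from side
im=cv2.imread('pics/side0.png').astype(int)
P=S[105:165,185:225]; m=(im[105:165,185:225].min(2)>110)
Q=P[m]; Q=Q[np.isfinite(Q[:,2])]; Q=Q[Q[:,2]>.1]
c=Q.mean(0); u,s,v=np.linalg.svd(Q-c); print('lamp',len(Q),c,v[2],s/np.sqrt(len(Q)),np.degrees(np.arctan2(v[2][1],v[2][0])))
t=v[2]/np.linalg.norm(v[2][:2]); l=np.array([-t[1],t[0],0]); print(np.percentile((Q-c)@l,[0,1,99,100]),Q[:,2].min(),Q[:,2].max())
E
```

```text
[[1.0, -0.0, -0.0, 0.55], [-0.0, -0.962, -0.274, 0.08], [-0.0, 0.274, -0.962, 0.385], [0.0, 0.0, 0.0, 1.0]] 271.88019823704934
lamp 619 [0.5913669  0.28765134 0.17374911] [ 0.99985707 -0.01012363  0.01354066] [0.03397105 0.02980335 0.00209167] -0.5801043841149806
[-0.06098488 -0.05745934  0.05942924  0.06556568] 0.1195897023004705 0.22880114487485492
```

View pics/w0.png

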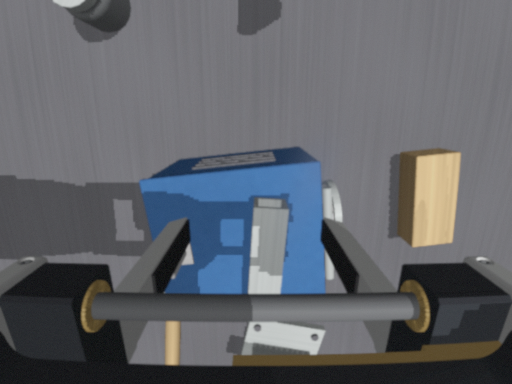

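```bash
python3 - <<'E'
from h import *
W=np.load('w0.npy')
P=pick(W,(242,195,295,300),(.156,.174)); print('tube',len(P),P.mean(0),rect(P))
P=P[np.abs(P[:,2]-.165)<.006]
for lo in np.arange(P[:,1].min()+.008,P[:,1].max(),.012):
    q=P[np.abs(P[:,1]-lo)<.006]; print(lo.round(3),len(q),np.percentile(q[:,0],[3,97]).round(4),end=' ')
S=np.load('side_W.npy');C=np.load('scene_W.npy')
for n,V,b in (('w',W,(145,145,330,300)),('s',S,(220,165,310,245)),('c',C,(210,130,310,220))):
    P=pick(V,b,(.13,.140)); print('\nlid',n,len(P),cv2.convexHull((P[:,:2]*1000).astype(np.float32)).reshape(-1,2).round(0).tolist())
for n,V,b in (('s',S,(240,165,305,205)),('c',C,(225,140,275,190))):
    P=pick(V,b,(.158,.172));P=P[P[:,0]>.5]; print('tube',n,len(P),rect(P),P.mean(0))
P=pick(W,(170,225,200,290),(.145,.185)); print('finw',len(P),P.mean(0),rect(P))
P=pick(S,(240,182,258,205),(.145,.19)); print('fins',len(P),np.percentile(P,[2,98],axis=0).round(4).tolist())
print(*[np.round(p*1000) for p in P[::6]])
E
```

```text
tube 2843 [ 0.56092031 -0.03669665  0.16585061] (array([560.9, -39.9]), array([86. , 29.5]), 86.3)
-0.075 350 [0.5451 0.5724] -0.063 359 [0.5452 0.573 ] -0.051 370 [0.5462 0.5742] -0.039 390 [0.5471 0.5744] -0.027 415 [0.548  0.5754] -0.015 421 [0.5486 0.576 ] -0.003 473 [0.5498 0.5772] 
lid w 16777 [[628.0, -87.0], [628.0, -84.0], [622.0, 12.0], [610.0, 37.0], [609.0, 38.0], [608.0, 38.0], [599.0, 38.0], [473.0, 24.0], [454.0, 22.0], [450.0, 22.0], [446.0, 21.0], [445.0, 21.0], [444.0, 15.0], [442.0, -7.0], [442.0, -13.0], [444.0, -36.0], [452.0, -106.0], [453.0, -107.0], [626.0, -106.0]]

lid s 1252 [[631.0, -83.0], [625.0, -20.0], [621.0, 1.0], [620.0, 7.0], [570.0, 31.0], [567.0, 32.0], [528.0, 31.0], [492.0, 27.0], [448.0, 22.0], [439.0, 17.0], [436.0, 9.0], [446.0, -95.0], [447.0, -108.0], [450.0, -128.0], [451.0, -130.0], [455.0, -131.0], [459.0, -131.0], [467.0, -131.0], [515.0, -127.0], [602.0, -118.0], [623.0, -112.0], [626.0, -110.0]]

lid c 2324 [[634.0, -86.0], [633.0, -68.0], [630.0, -35.0], [626.0, -1.0], [624.0, 11.0], [611.0, 34.0], [610.0, 36.0], [607.0, 36.0], [604
[... 201 characters left out ...]
[469.0, -133.0], [609.0, -119.0], [626.0, -113.0], [628.0, -111.0]]
tube s 327 (array([557. , -55.7]), array([122.7,  37.7]), 87.6) [ 0.55456698 -0.05895918  0.16591146]
tube c 248 (array([560.5, -57.1]), array([119.8,  32.6]), 86.1) [ 0.56399032 -0.03987522  0.16375617]
finw 80 [ 0.47922666 -0.05454411  0.16587329] (array([478.9, -55.1]), array([6.7, 2.9]), 62.2)
fins 92 [[0.453, -0.0604, 0.1465], [0.4764, -0.0498, 0.1839]]
[470. -49. 182.] [467. -55. 183.] [464. -55. 182.] [459. -56. 182.] [454. -57. 181.] [455. -52. 175.] [475. -55. 167.] [470. -56. 167.] [465. -58. 166.] [460. -59. 166.] [460. -54. 160.] [458. -56. 159.] [455. -56. 157.] [454. -57. 155.] [455. -55. 150.] [457. -57. 147.]
```

The rows are not in the units I measure in: shifts go in shares of 0.5 m and turns go in shares of pi rad. I convert before sending: 65 mm is 0.13, 60 mm is 0.12, 0.065 rad is 0.0207.

>>> arm_command:
  plan:
    - [[-0.06, 0.01, 0, 0, 0, 0.0095, -0.28], [-0.114, 0.019, 0, 0, 0, 0.0207, -0.28], [-0.114, 0.019, 0, 0, 0, 0.0207, -0.28], [-0.114, 0.019, 0.04, 0, 0, 0.0207, -0.28], [-0.114, 0.019, 0.08, 0, 0, 0.0207, -0.28], [-0.114, 0.019, 0.104, 0, 0, 0.0207, -0.28], [-0.114, 0.019, 0.12, 0, 0, 0.0207, -0.28], [-0.114, 0.019, 0.13, 0, 0, 0.0207, -0.28], [-0.114, 0.019, 0.13, 0, 0, 0.0207, -0.28], [-0.114, 0.019, 0.13, 0, 0, 0.0207, 0.6], [-0.114, 0.019, 0.13, 0, 0, 0.0207, 0.6], [-0.114, 0.019, 0.13, 0, 0, 0.0207, 0.6]]
  squeeze: 40

```text
time_s: 1.35
ee_pos: [0.5597, -0.057, 0.1409]
eef_rot: [3.141, 0.0, 1.506]
force: [0.1, -0.5, 0.3]
grip_width: 0.0398
grip_force: 0.0
```

To row units: -80 mm is -0.16, -50 mm is -0.1.

>>> arm_command:
  plan:
    - [[0, 0, 0, 0, 0, 0, 1], [0, 0, 0, 0, 0, 0, 1], [0, 0, 0, 0, 0, 0, 1], [0, 0, 0, 0, 0, 0, 1], [0, 0, 0, 0, 0, 0, 1], [0, 0, -0.01, 0, 0, 0, 1], [0, 0, -0.04, 0, 0, 0, 1], [0, 0, -0.1, 0, 0, 0, 1], [0, 0, -0.16, 0, 0, 0, 1], [0, 0, -0.16, 0, 0, 0, 1]]

```text
time_s: 2.35
ee_pos: [0.5606, -0.0572, 0.2241]
eef_rot: [3.136, 0.001, 1.506]
force: [-0.1, -0.3, -4.0]
grip_width: 0.0295
grip_force: 40.0
```

To row units: -254 mm is -0.508, -245 mm is -0.49, 1.71 rad is 0.5443.

>>> arm_command:
  plan:
    - [[-0.04, 0.008, 0, 0, 0, 0.0446, 1], [-0.1, 0.02, 0, 0, 0, 0.0891, 1], [-0.16, 0.032, 0, 0, 0, 0.1337, 1], [-0.22, 0.044, 0, 0, 0, 0.1814, 1], [-0.28, 0.056, 0, 0, 0, 0.2292, 1], [-0.34, 0.068, 0, 0, 0, 0.2737, 1], [-0.4, 0.08, 0, 0, 0, 0.3183, 1], [-0.45, 0.09, 0, 0, 0, 0.3629, 1], [-0.49, 0.098, 0, 0, 0, 0.4074, 1], [-0.508, 0.102, 0, 0, 0, 0.452, 1], [-0.508, 0.102, 0, 0, 0, 0.4997, 1], [-0.508, 0.102, 0, 0, 0, 0.5443, 1]]

```text
time_s: 3.55
ee_pos: [0.5934, -0.314, 0.2179]
eef_rot: [-3.141, 0.003, -0.211]
force: [0.1, 0.3, -3.8]
grip_width: 0.0295
grip_force: 40.0
```

>>> arm_command:
  plan:
    - [[0, 0, 0, 0, 0, 0, 1], [0, 0, 0, 0, 0, 0, 1]]

```text
time_s: 3.75
ee_pos: [0.5936, -0.3136, 0.2191]
eef_rot: [-3.141, 0.002, -0.2]
force: [-0.9, -0.1, -3.5]
grip_width: 0.0301
grip_force: 40.0
```

```bash
python3 - <<'E'
from h import *
o=ctrl.get_obs(); print(o['ee_pos'],o['eef_rot'],o['qpos'])
for n in ['wrist','scene','side']:
    i,im,d=shot(n,n+'1.png'); W=cloud(i,d); np.save(n+'1.npy',W)
    Q=W.reshape(-1,3); Q=Q[np.isfinite(Q[:,2])]
    P=Q[(abs(Q[:,2]-.09)<.006)&(abs(Q[:,0]-.594)<.1)&(abs(Q[:,1]+.314)<.07)]; print(n,len(P),rect(P),P.mean(0))
    c,s=np.cos(-.21),np.sin(-.21); l=P@np.array([-s,c,0]);a=P@np.array([c,s,0])
    for lo in np.arange(a.min()+.01,a.max(),.02):
        q=l[abs(a-lo)<.01]; print(lo.round(3),len(q),np.percentile(q,[3,97]).round(4),end=' ')
    print('ends',np.percentile(a,[1,99]).round(4))
    P=Q[(Q[:,2]>.18)&(Q[:,2]<.26)&(abs(Q[:,0]-.594)<.09)&(abs(Q[:,1]+.314)<.04)]; print('tube?',len(P),rect(P) if len(P)>3 else '')
E
```

```text
[ 0.59362645 -0.31360228  0.21911806] [-3.14101517e+00  1.68564654e-03 -1.99879784e-01] [-5.40551263e-01  5.73464892e-01  1.10280907e+00 -1.90146609e-05
  1.46710041e+00  1.23012732e+00]
wrist 761 (array([ 650.6, -325.5]), array([39.5, 23.3]), 78.1) [ 0.65081858 -0.32480909  0.09075035]
0.703 638 [-0.2009 -0.1641] ends [0.6927 0.7158]
tube? 8172 (array([ 593.6, -315. ]), array([ 52.7, 122.5]), 88.5)
scene 549 (array([ 595. , -314.4]), array([ 46.7, 140.6]), 78.2) [ 0.59725511 -0.31282381  0.08961132]
0.587 73 [-0.2037 -0.1631] 0.607 74 [-0.2032 -0.163 ] 0.627 76 [-0.203  -0.1622] 0.647 78 [-0.2029 -0.1622] 0.667 78 [-0.2027 -0.1636] 0.687 80 [-0.2025 -0.1628] 0.707 84 [-0.2023 -0.163 ] ends [0.5788 0.717 ]
tube? 670 (array([ 597.1, -306.1]), array([ 43.7, 121.9]), 71.6)
side 562 (array([ 591.8, -313.2]), array([ 45.2, 142.6]), 77.6) [ 0.58754729 -0.31379939  0.09002259]
0.583 93 [-0.2036 -0.1613] 0.603 84 [-0.2039 -0.1636] 0.623 83 [-0.2015 -0.1622] 0.643 70 [-0.2024 -0.1642] 0.663 82 [-0.2027 -0.1636] 0.683 71 [-0.2038 -0.1631] 0.703 71 [-0.2036 -0.1616] ends [0.5739 0.7132]
tube? 689 (array([ 592.2, -314.2]), array([ 56.3, 125.6]), 67.1)
```

View pics/wrist1.png

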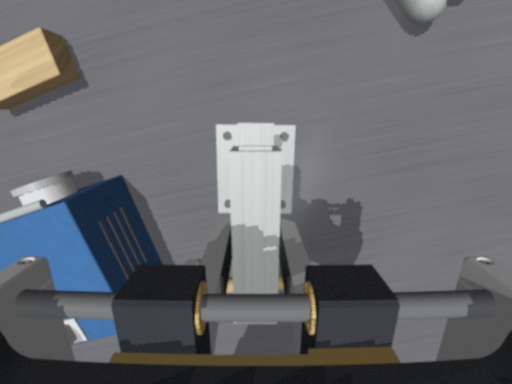

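To row units: 121 mm is 0.242, 120 mm is 0.24.

>>> arm_command:
  plan:
    - [[0, 0, 0.06, 0, 0, 0, 1], [0, 0, 0.12, 0, 0, 0, 1], [0, 0, 0.18, 0, 0, 0, 1], [0, 0, 0.216, 0, 0, 0, 1], [0, 0, 0.23, 0, 0, 0, 1], [0, 0, 0.236, 0, 0, 0, 1], [0, 0, 0.24, 0, 0, 0, 1], [0, 0, 0.242, 0, 0, 0, 1], [0, 0, 0.242, 0, 0, 0, 1]]

```text
time_s: 4.8
ee_pos: [0.5941, -0.3139, 0.1002]
eef_rot: [3.141, -0.001, -0.204]
force: [-0.2, -0.1, -3.4]
grip_width: 0.0295
grip_force: 40.0
```

To row units: 4 mm is 0.008, 3 mm is 0.006.

>>> arm_command:
  plan:
    - [[0, 0, 0.003, 0, 0, 0, 1], [0, 0, 0.006, 0, 0, 0, 1], [0, 0, 0.008, 0, 0, 0, 1], [0, 0, 0.008, 0, 0, 0, 1], [0, 0, 0.008, 0, 0, 0, 1]]

```text
time_s: 5.3
ee_pos: [0.5939, -0.3138, 0.0957]
eef_rot: [3.141, -0.0, -0.204]
force: [-1.8, 0.7, 1.0]
grip_width: 0.0297
grip_force: 40.0
```

To row units: -130 mm is -0.26, -90 mm is -0.18.

>>> arm_command:
  plan:
    - [[0, 0, 0, 0, 0, 0, 0.25], [0, 0, 0, 0, 0, 0, 0.1], [0, 0, 0, 0, 0, 0, 0], [0, 0, 0, 0, 0, 0, -0.3], [0, 0, 0, 0, 0, 0, -0.3], [0, 0, -0.03, 0, 0, 0, -0.3], [0, 0, -0.09, 0, 0, 0, -0.3], [0, 0, -0.18, 0, 0, 0, -0.3], [0, 0, -0.26, 0, 0, 0, -0.3], [0, 0, -0.26, 0, 0, 0, -0.3]]

```text
time_s: 6.3
ee_pos: [0.5953, -0.3146, 0.2335]
eef_rot: [3.138, -0.01, -0.204]
force: [0.4, 0.5, 1.0]
grip_width: 0.0608
grip_force: 0.0
```

```bash
python3 - <<'E'
from h import *
o=ctrl.get_obs(); print(o['ee_pos'],o['eef_rot'],o['qpos'],o['grip_width'])
for n in ['scene','side']:
    i,im,d=shot(n,n+'2.png'); W=cloud(i,d); np.save(n+'2.npy',W)
    Q=W.reshape(-1,3); Q=Q[np.isfinite(Q[:,2])]
    P=Q[(abs(Q[:,2]-.12)<.006)&(abs(Q[:,0]-.594)<.1)&(abs(Q[:,1]+.314)<.07)]; print(n,len(P),rect(P),P.mean(0))
E
```

```text
[ 0.59534567 -0.31463286  0.23349026] [ 3.13799922 -0.01025297 -0.20415508] [-5.40554168e-01  5.63270866e-01  1.08577859e+00 -7.71434033e-06
  1.48167878e+00  1.23441631e+00] 0.060846592737144614
scene 382 (array([ 594.5, -314.6]), array([ 34.9, 120.3]), 78.1) [ 0.59571019 -0.31308909  0.11955642]
side 380 (array([ 591.7, -314.4]), array([ 34.1, 122.5]), 78.2) [ 0.58827641 -0.31444263  0.12024902]
```

To row units: -228 mm is -0.456, -221 mm is -0.442, -0.298 rad is -0.0949.

>>> arm_command:
  plan:
    - [[-0.036, -0.046, 0, 0, 0, -0.0095, -0.3], [-0.09, -0.114, 0, 0, 0, -0.0255, -0.3], [-0.15, -0.19, 0, 0, 0, -0.0414, -0.3], [-0.21, -0.266, 0, 0, 0, -0.0573, -0.3], [-0.27, -0.342, 0, 0, 0, -0.0732, -0.3], [-0.32, -0.408, 0, 0, 0, -0.0859, -0.3], [-0.348, -0.442, 0, 0, 0, -0.0949, -0.3], [-0.357, -0.456, 0, 0, 0, -0.0949, -0.3], [-0.357, -0.456, 0, 0, 0, -0.0949, -0.3], [-0.357, -0.456, 0, 0, 0, -0.0949, -0.3]]

```text
time_s: 7.4
ee_pos: [0.4656, -0.055, 0.2251]
eef_rot: [-3.142, 0.001, 0.093]
force: [0.4, 0.1, 0.1]
grip_width: 0.0612
grip_force: 0.0
```

```bash
python3 - <<'E'
from h import *
o=ctrl.get_obs(); print(o['ee_pos'],o['eef_rot'])
i,im,d=shot('wrist','w3.png'); W=cloud(i,d); np.save('w3.npy',W)
Q=W.reshape(-1,3); Q=Q[np.isfinite(Q[:,2])]
P=Q[(Q[:,2]>.165)&(Q[:,2]<.19)&(abs(Q[:,0]-.465)<.035)&(abs(Q[:,1]+.0545)<.02)]; print('fin',len(P),rect(P) if len(P)>3 else '',P.mean(0))
P=Q[(abs(Q[:,2]-.135)<.005)&(abs(Q[:,0]-.54)<.13)&(abs(Q[:,1]+.047)<.1)]
print(cv2.convexHull((P[:,:2]*1000).astype(np.float32)).reshape(-1,2).round(0).tolist())
E
```

```text
[ 0.46563708 -0.05502018  0.22507814] [-3.14154035e+00  6.82741276e-04  9.27393027e-02]
fin 321 (array([468.3, -54.6]), array([24.3,  9. ]), 5.5) [ 0.4702176  -0.05445946  0.17937477]
[[633.0, -87.0], [633.0, -80.0], [628.0, -25.0], [622.0, 12.0], [610.0, 37.0], [610.0, 37.0], [595.0, 37.0], [527.0, 30.0], [462.0, 22.0], [451.0, 21.0], [441.0, 19.0], [440.0, 18.0], [440.0, 16.0], [440.0, 15.0], [445.0, -49.0], [454.0, -130.0], [456.0, -132.0], [459.0, -132.0], [471.0, -131.0], [562.0, -122.0], [574.0, -121.0], [614.0, -117.0], [615.0, -116.0], [616.0, -116.0], [619.0, -116.0], [625.0, -114.0], [626.0, -113.0], [627.0, -110.0]]
```

View pics/w3.png

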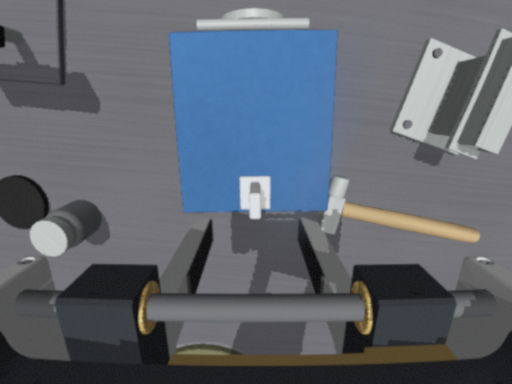

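The picture shows the fin at (256,200) midway between the fingers, and the shut flap clear of the tube.

To row units: 81 mm is 0.162, 75 mm is 0.15.

>>> arm_command:
  plan:
    - [[0.004, 0, 0.06, 0, 0, 0, -0.3], [0.004, 0, 0.12, 0, 0, 0, -0.3], [0.004, 0, 0.15, 0, 0, 0, -0.3], [0.004, 0, 0.162, 0, 0, 0, -0.3], [0.004, 0, 0.162, 0, 0, 0, 1], [0.004, 0, 0.162, 0, 0, 0, 1], [0.004, 0, 0.162, 0, 0, 0, 1], [0.004, 0, 0.162, 0, 0, 0, 1], [0.004, 0, 0.162, 0, 0, 0, 1], [0.004, 0, 0.162, 0, 0, 0, 1], [0.004, 0, 0.162, 0, 0, 0, 1], [0.004, 0, 0.162, 0, 0, 0, 1]]
  squeeze: 25

```text
time_s: 8.65
ee_pos: [0.4674, -0.0545, 0.1446]
eef_rot: [3.141, -0.0, 0.094]
force: [0.2, -4.4, 0.5]
grip_width: 0.01
grip_force: 25.0
```

```bash
python3 - <<'E'
import numpy as np
# grip pt rel. hinge shut: (-152,33); TCP shift = grip shift (tool keeps pointing down)
for t in np.arange(0.05,1.75,.075):
    x=-152*np.cos(t)+33*np.sin(t); z=152*np.sin(t)+33*np.cos(t)
    print(round(t,3),round(x+152,1),0,round(33-z,1))
E
```

```text
0.05 1.8 0 -7.6
0.125 5.3 0 -18.7
0.2 9.6 0 -29.5
0.275 14.7 0 -40.0
0.35 20.5 0 -50.1
0.425 27.1 0 -59.7
0.5 34.4 0 -68.8
0.575 42.4 0 -77.4
0.65 51.0 0 -85.3
0.725 60.1 0 -92.5
0.8 69.8 0 -99.0
0.875 79.9 0 -104.8
0.95 90.4 0 -109.8
1.025 101.3 0 -114.0
1.1 112.5 0 -117.4
1.175 123.8 0 -120.0
1.25 135.4 0 -121.7
1.325 147.0 0 -122.5
1.4 158.7 0 -122.4
1.475 170.3 0 -121.5
1.55 181.8 0 -119.7
1.625 193.2 0 -117.0
1.7 204.3 0 -113.5
```

To row units: -105 mm is -0.21, -92.5 mm is -0.185.

>>> arm_command:
  plan:
    - [[0.004, 0, -0.015, 0, 0, 0, 1], [0.011, 0, -0.037, 0, 0, 0, 1], [0.019, 0, -0.059, 0, 0, 0, 1], [0.029, 0, -0.08, 0, 0, 0, 1], [0.041, 0, -0.1, 0, 0, 0, 1], [0.054, 0, -0.119, 0, 0, 0, 1], [0.069, 0, -0.138, 0, 0, 0, 1], [0.085, 0, -0.155, 0, 0, 0, 1], [0.102, 0, -0.171, 0, 0, 0, 1], [0.12, 0, -0.185, 0, 0, 0, 1], [0.14, 0, -0.198, 0, 0, 0, 1], [0.16, 0, -0.21, 0, 0, 0, 1]]

```text
time_s: 9.85
ee_pos: [0.5471, -0.0461, 0.2493]
eef_rot: [-3.141, 0.002, 0.094]
force: [-0.3, 0.8, -10.8]
grip_width: 0.0098
grip_force: 25.0
```

To row units: 124.5 mm is 0.249, 113.5 mm is 0.227.

>>> arm_command:
  plan:
    - [[0.021, 0, -0.01, 0, 0, 0, 1], [0.043, 0, -0.018, 0, 0, 0, 1], [0.065, 0, -0.025, 0, 0, 0, 1], [0.088, 0, -0.03, 0, 0, 0, 1], [0.111, 0, -0.034, 0, 0, 0, 1], [0.134, 0, -0.035, 0, 0, 0, 1], [0.158, 0, -0.035, 0, 0, 0, 1], [0.181, 0, -0.033, 0, 0, 0, 1], [0.204, 0, -0.03, 0, 0, 0, 1], [0.227, 0, -0.024, 0, 0, 0, 1], [0.249, 0, -0.017, 0, 0, 0, 1], [0.249, 0, -0.017, 0, 0, 0, 1]]

```text
time_s: 11.05
ee_pos: [0.6723, -0.033, 0.2589]
eef_rot: [-3.139, -0.003, 0.095]
force: [2.3, 8.0, 3.9]
grip_width: 0.0099
grip_force: 25.0
```

To row units: -95 mm is -0.19, -60 mm is -0.12.

>>> arm_command:
  plan:
    - [[0, 0, 0, 0, 0, 0, 0.7], [0, 0, 0, 0, 0, 0, 0.3], [0, 0, 0, 0, 0, 0, 0.0], [0, 0, 0, 0, 0, 0, 0.0], [0, 0, -0.05, 0, 0, 0, 0.0], [0, 0, -0.12, 0, 0, 0, 0.0], [0, 0, -0.19, 0, 0, 0, 0.0], [0, 0, -0.19, 0, 0, 0, 0.0]]

```text
time_s: 11.85
ee_pos: [0.6714, -0.0351, 0.3585]
eef_rot: [3.14, -0.008, 0.094]
force: [-0.0, -0.3, -0.2]
grip_width: 0.047
grip_force: 0.0
```

```bash
python3 - <<'E'
from h import *
o=ctrl.get_obs(); print(o['ee_pos'],o['eef_rot'],o['qpos'])
for n in ['scene','side']:
    i,im,d=shot(n,n+'4.png'); W=cloud(i,d); np.save(n+'4.npy',W)
a=cv2.imread('pics/side4.png')[60:260,150:400];b=cv2.imread('pics/scene4.png')[60:260,150:400]
cv2.imwrite('pics/both4.png',cv2.resize(np.hstack([a,b]),None,fx=1.6,fy=1.6,interpolation=cv2.INTER_CUBIC))
E
```

```text
[ 0.67142032 -0.0351328   0.3585258 ] [ 3.14002638 -0.0078863   0.09358217] [-1.06756041e-01  5.51386331e-01  8.24335699e-01  3.50235931e-05
  1.75783037e+00  1.37047095e+00]
```

View pics/both4.png

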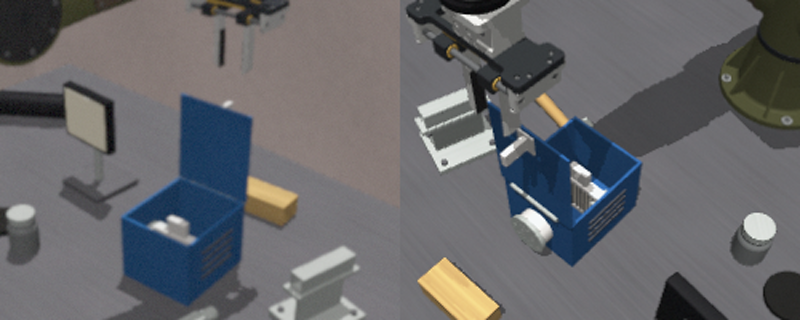

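The picture shows the flap upright and a little past, the tube on the rest, and the tab showing in the housing.

```bash
python3 - <<'E'
from h import *
ex=np.array([np.cos(.094),np.sin(.094),0]); ey=np.array([-ex[1],ex[0],0])
for n in ['side','scene']:
    Q=np.load(n+'4.npy').reshape(-1,3); Q=Q[np.isfinite(Q[:,2])]
    r=Q-np.array([.6188,-.0403,0]); X=r@ex; Y=r@ey
    m=(Q[:,2]>.15)&(Q[:,2]<.285)&(abs(X)<.03)&(abs(Y)<.07)
    f=np.polyfit(Q[m,2],X[m],1); print(n,'flap',m.sum(),np.pi/2+np.arctan(f[0]), np.polyval(f,.13))
    P=Q[(Q[:,2]>.105)&(Q[:,2]<.125)&(abs(X+.1)<.04)&(abs(Y)<.04)]
    print(' tab',len(P),rect(P) if len(P)>4 else '',P.mean(0) if len(P) else '')
E
```

```text
side flap 1655 1.5921887032476965 -0.0009089151872064549
 tab 83 (array([517.4, -46.4]), array([19.7, 43.3]), 2.8) [ 0.5151731  -0.04919886  0.11340342]
scene flap 1132 1.6061894331600726 0.00472299159212044
 tab 84 (array([520.8, -46.8]), array([15.1, 37.3]), 5.5) [ 0.52199103 -0.04521583  0.11238554]
```

To row units: -152.5 mm is -0.305, -148 mm is -0.296, -1.57 rad is -0.4997.

>>> arm_command:
  plan:
    - [[-0.03, 0, 0, 0, 0, -0.0446, 0], [-0.08, 0, 0, 0, 0, -0.0891, 0], [-0.13, 0, 0, 0, 0, -0.1337, 0], [-0.18, 0, 0, 0, 0, -0.1783, 0], [-0.23, 0, 0, 0, 0, -0.2228, 0], [-0.27, -0.002, 0, 0, 0, -0.2674, 0], [-0.296, -0.002, 0, 0, 0, -0.3119, 0], [-0.305, -0.002, 0, 0, 0, -0.3565, 0], [-0.305, -0.002, 0, 0, 0, -0.4011, 0], [-0.305, -0.002, 0, 0, 0, -0.4456, 0], [-0.305, -0.002, 0, 0, 0, -0.4902, 0], [-0.305, -0.002, 0, 0, 0, -0.4997, 0]]

```text
time_s: 13.15
ee_pos: [0.5186, -0.0482, 0.3514]
eef_rot: [-3.139, -0.001, 1.669]
force: [1.1, -0.1, 0.4]
grip_width: 0.0474
grip_force: 0.0
```

To row units: 160 mm is 0.32, 150 mm is 0.3.

>>> arm_command:
  plan:
    - [[0, 0, 0.08, 0, 0, 0, 0], [0, 0, 0.16, 0, 0, 0, 0], [0, 0, 0.24, 0, 0, 0, 0], [0, 0, 0.3, 0, 0, 0, 0], [0, 0, 0.32, 0, 0, 0, 0], [0, 0, 0.32, 0, 0, 0, 0], [0, 0, 0.32, 0, 0, 0, 0]]

```text
time_s: 13.85
ee_pos: [0.5194, -0.0484, 0.1941]
eef_rot: [3.14, 0.0, 1.664]
force: [0.2, 0.6, 1.1]
grip_width: 0.0471
grip_force: 0.0
```

```bash
python3 - <<'E'
from h import *
o=ctrl.get_obs(); print(o['ee_pos'],o['eef_rot'])
i,im,d=shot('wrist','w5.png'); W=cloud(i,d)
Q=W.reshape(-1,3); Q=Q[np.isfinite(Q[:,2])]
for z0,z1 in ((.108,.122),(.08,.092)):
  P=Q[(Q[:,2]>z0)&(Q[:,2]<z1)&(abs(Q[:,0]-.52)<.03)&(abs(Q[:,1]+.048)<.055)]; print(len(P),rect(P) if len(P)>3 else '',P.mean(0),P.min(0),P.max(0))
E
```

```text
[ 0.51939445 -0.0483504   0.19408644] [3.14037304e+00 3.15735975e-04 1.66372846e+00]
554 (array([520.1, -47.1]), array([13.2, 39.9]), 5.0) [ 0.51993133 -0.04599052  0.1155297 ] [ 0.51192917 -0.06734396  0.10807199] [ 0.52831602 -0.02693719  0.1181738 ]
1030 (array([520.5, -47.6]), array([ 19.6, 101. ]), 4.9) [ 0.51977474 -0.04055445  0.0858997 ] [ 0.50655    -0.09844432  0.08207995] [0.53448425 0.00335417 0.09096497]
```

View pics/w5.png

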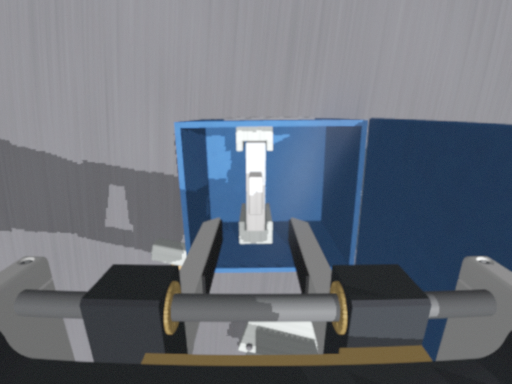

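The tab is at (256,195), midway between the fingers; the housing walls and the open flap are clear of the gripper.

To row units: 104 mm is 0.208, 98 mm is 0.196.

>>> arm_command:
  plan:
    - [[0.002, 0.0016, 0.06, 0, 0, 0, 0], [0.002, 0.0016, 0.12, 0, 0, 0, 0], [0.002, 0.0016, 0.17, 0, 0, 0, 0], [0.002, 0.0016, 0.196, 0, 0, 0, 0], [0.002, 0.0016, 0.208, 0, 0, 0, 0], [0.002, 0.0016, 0.208, 0, 0, 0, 0], [0.002, 0.0016, 0.208, 0, 0, 0, 1], [0.002, 0.0016, 0.208, 0, 0, 0, 1], [0.002, 0.0016, 0.208, 0, 0, 0, 1], [0.002, 0.0016, 0.208, 0, 0, 0, 1], [0.002, 0.0016, 0.208, 0, 0, 0, 1], [0.002, 0.0016, 0.208, 0, 0, 0, 1]]
  squeeze: 35

```text
time_s: 15.1
ee_pos: [0.5198, -0.0472, 0.0892]
eef_rot: [3.141, 0.0, 1.664]
force: [-0.1, 0.0, 3.0]
grip_width: 0.014
grip_force: 35.0
```

To row units: -45 mm is -0.09, -30 mm is -0.06.

>>> arm_command:
  plan:
    - [[0, 0, 0, 0, 0, 0, 1], [0, 0, 0, 0, 0, 0, 1], [0, 0, -0.01, 0, 0, 0, 1], [0, 0, -0.03, 0, 0, 0, 1], [0, 0, -0.06, 0, 0, 0, 1], [0, 0, -0.09, 0, 0, 0, 1]]

```text
time_s: 15.7
ee_pos: [0.5196, -0.0472, 0.1349]
eef_rot: [-3.141, -0.0, 1.664]
force: [-0.6, -0.1, -1.7]
grip_width: 0.014
grip_force: 35.0
```

To row units: -122 mm is -0.244, -115 mm is -0.23.

>>> arm_command:
  plan:
    - [[0, 0, -0.04, 0, 0, 0, 1], [0, 0, -0.09, 0, 0, 0, 1], [0, 0, -0.14, 0, 0, 0, 1], [0, 0, -0.19, 0, 0, 0, 1], [0, 0, -0.23, 0, 0, 0, 1], [0, 0, -0.244, 0, 0, 0, 1], [0, 0, -0.244, 0, 0, 0, 1]]

```text
time_s: 16.4
ee_pos: [0.5198, -0.0472, 0.2566]
eef_rot: [3.14, 0.0, 1.664]
force: [0.1, -0.2, -0.9]
grip_width: 0.0136
grip_force: 35.0
```

To row units: 337.5 mm is 0.675, 325 mm is 0.65, 0.103 rad is 0.0328.

>>> arm_command:
  plan:
    - [[0.02, 0, 0, 0, 0, 0, 1], [0.06, 0, 0, 0, 0, 0.0032, 1], [0.12, 0, 0, 0, 0, 0.0064, 1], [0.19, 0.002, 0, 0, 0, 0.0095, 1], [0.26, 0.002, 0, 0, 0, 0.0127, 1], [0.33, 0.002, 0, 0, 0, 0.0159, 1], [0.4, 0.002, 0, 0, 0, 0.0191, 1], [0.47, 0.004, 0, 0, 0, 0.0223, 1], [0.54, 0.004, 0, 0, 0, 0.0255, 1], [0.6, 0.004, 0, 0, 0, 0.0286, 1], [0.65, 0.005, 0, 0, 0, 0.0318, 1], [0.675, 0.005, 0, 0, 0, 0.0328, 1]]

```text
time_s: 17.6
ee_pos: [0.4897, 0.2911, 0.2545]
eef_rot: [-3.14, 0.001, 1.562]
force: [-0.3, -0.3, -1.1]
grip_width: 0.0132
grip_force: 35.0
```

To row units: 42.5 mm is 0.085, 40 mm is 0.08.

>>> arm_command:
  plan:
    - [[0, 0, 0.03, 0, 0, 0, 1], [0, 0, 0.06, 0, 0, 0, 1], [0, 0, 0.08, 0, 0, 0, 1], [0, 0, 0.085, 0, 0, 0, 1], [0, 0, 0.085, 0, 0, 0, 1], [0, 0, 0.085, 0, 0, 0, 1]]

```text
time_s: 18.2
ee_pos: [0.4911, 0.2891, 0.2141]
eef_rot: [3.141, -0.0, 1.561]
force: [1.1, 0.0, -1.9]
grip_width: 0.0136
grip_force: 35.0
```

```bash
cat > m.py <<'E'
from h import *
o=ctrl.get_obs(); print(o['time_s'],o['ee_pos'],o['eef_rot'],o['joint_vel'].__abs__().max() if hasattr(o['joint_vel'],'max') else o['joint_vel'])
def plane(Q):
    for k in range(3):
        c=Q.mean(0); v=np.linalg.svd(Q-c,full_matrices=False)[2][2]; v*=np.sign(v[0]); r=(Q-c)@v; Q=Q[abs(r)<.006]
    return len(Q),c.round(4),'yaw',np.arctan2(v[1],v[0]).round(4),'tilt',np.arcsin(v[2]).round(4),'min',Q.min(0).round(3),'max',Q.max(0).round(3)
for n in ['side','scene','wrist']:
    i,im,d=shot(n,n+'6.png'); Q=cloud(i,d).reshape(-1,3); Q=Q[np.isfinite(Q[:,2])]
    f=lambda x0,x1,z0,z1: Q[(Q[:,0]>x0)&(Q[:,0]<x1)&(Q[:,2]>z0)&(Q[:,2]<z1)&(Q[:,1]>.2)&(Q[:,1]<.375)]
    for nm,b in (('face',(.58,.603,.12,.222)),('back',(.603,.63,.12,.222)),('platefront',(.465,.491,.136,.204)),('plateback',(.491,.52,.136,.204)),('lamptop',(.58,.63,.224,.236)),('platetop',(.47,.515,.206,.215))):
        P=f(*b)
        if len(P)>60: print(n,nm,rect(P) if 'top' in nm else plane(P),P[:,2].mean().round(4))
E
python3 m.py; python3 -c "
import cv2,numpy as np
a=cv2.imread('pics/side6.png')[80:280,120:370];b=cv2.imread('pics/scene6.png')[120:320,200:450]
cv2.imwrite('pics/both6.png',cv2.resize(np.hstack([a,b]),None,fx=1.6,fy=1.6,interpolation=cv2.INTER_CUBIC))"
```

```text
18.2 [0.49108697 0.28906557 0.21408109] [ 3.14079880e+00 -3.88380613e-04  1.56060575e+00] 0.0034877876205378164
side face (735, array([0.5918, 0.2795, 0.1721]), 'yaw', np.float64(0.0053), 'tilt', np.float64(0.0101), 'min', array([0.586, 0.212, 0.12 ]), 'max', array([0.599, 0.36 , 0.222])) 0.172
side back (66, array([0.6081, 0.218 , 0.1692]), 'yaw', np.float64(-1.2782), 'tilt', np.float64(-0.0019), 'min', array([0.603, 0.213, 0.121]), 'max', array([0.617, 0.223, 0.219])) 0.1692
side platefront (384, array([0.4822, 0.2848, 0.1692]), 'yaw', np.float64(0.0198), 'tilt', np.float64(0.015), 'min', array([0.475, 0.235, 0.136]), 'max', array([0.489, 0.341, 0.204])) 0.1693
side lamptop (array([600.5, 284.5]), array([ 28.5, 144.3]), 1.2) 0.2297
side platetop (array([488.2, 289.1]), array([ 27.2, 107.5]), 2.1) 0.2105
scene back (1094, array([0.6161, 0.292 , 0.1806]), 'yaw', np.float64(-0.0044), 'tilt', np.float64(0.0006), 'min', array([0.611, 0.217, 0.12 ]), 'max', array([0.622, 0.356, 0.222])) 0.1761
scene plateback (609, array([0.5004, 0.2905, 0.164 ]), 'yaw', np.float64(-0.0056), 'tilt', np.f
[... 447 characters left out ...]
array([0.608 , 0.3567, 0.1767]), 'yaw', np.float64(1.5494), 'tilt', np.float64(0.0054), 'min', array([0.603, 0.356, 0.121]), 'max', array([0.613, 0.357, 0.216])) 0.1767
wrist platefront (136, array([0.4867, 0.3389, 0.1751]), 'yaw', np.float64(1.5599), 'tilt', np.float64(0.0024), 'min', array([0.482, 0.339, 0.138]), 'max', array([0.491, 0.339, 0.204])) 0.1751
wrist plateback (157, array([0.4968, 0.3388, 0.1748]), 'yaw', np.float64(1.5538), 'tilt', np.float64(0.0016), 'min', array([0.492, 0.339, 0.137]), 'max', array([0.502, 0.339, 0.204])) 0.1748
wrist lamptop (array([602.2, 286.7]), array([140.4,  24.4]), 88.9) 0.2303
wrist platetop (array([491.1, 288.6]), array([100.9,  20.1]), 88.9) 0.2108
```

View pics/both6.png

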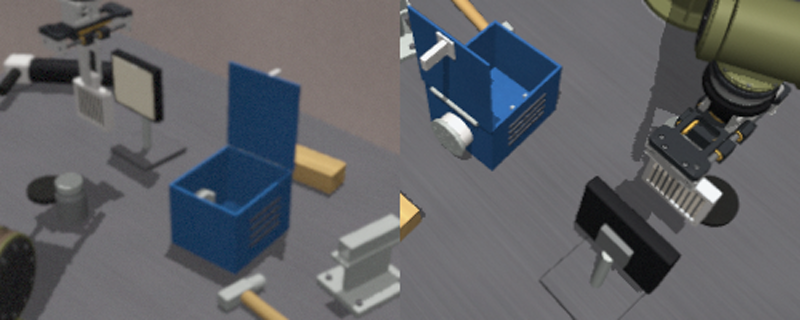

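The picture shows the plate upright in front of the lit face, the flap open and the tube on the rest; it is already within 1 mm. One small trim, then settle.

To row units: -1 mm is -0.002, 0.5 mm is 0.001, 0.004 rad is 0.0013.

>>> arm_command:
  plan:
    - [[-0.002, 0, 0.001, 0, 0, 0.0013, 1], [-0.002, 0, 0.001, 0, 0, 0.0013, 1], [-0.002, 0, 0.001, 0, 0, 0.0013, 1], [-0.002, 0, 0.001, 0, 0, 0.0013, 1], [-0.002, 0, 0.001, 0, 0, 0.0013, 1], [-0.002, 0, 0.001, 0, 0, 0.0013, 1]]

```text
time_s: 18.95
ee_pos: [0.4908, 0.2881, 0.2129]
eef_rot: [3.142, 0.0, 1.557]
force: [-0.2, -0.4, -2.2]
grip_width: 0.0139
grip_force: 35.0
```

```bash
python3 m.py | grep -E '^[0-9]|wrist (lamptop|platetop)'; python3 -c "
from station import ctrl
print(ctrl.hand_in())"
```

```text
18.95 [0.49083809 0.28809061 0.2129485 ] [3.14156932e+00 5.29080841e-06 1.55686236e+00] 0.0023968050294480045
wrist lamptop (array([603.1, 287.1]), array([139.6,  24. ]), 89.8) 0.2303
wrist platetop (array([491. , 287.7]), array([100.5,  20.1]), 88.8) 0.2097
the job is handed in; nothing more can be done
None
```

I handed the job in at about 19 s: the tube is centred on the rest, the flap stands open at about 1.6 rad, and the arm holds the plate upright and at rest 10 cm in front of the lamp panel, centred to about 1 mm and square to within about 1°.

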